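Press the lid of a jam jar in the lid press and keep it pressed

ROBOT

A 6-joint arm with a two-finger parallel gripper is mounted at the origin on a cart in front of the work surface, level with it; the furniture and walls round the work are solid. World frame = base frame: x ahead of the robot, y to its left, z up, the work surface at z = 0. Lengths are in m, angles in rad, forces in N, time in s.
With the tool pointing down it reaches from about 0.225 to 0.875 m from the base axis. Payload 3.4 kg.
Tool frame: the origin (TCP) lies between the finger pads; the fingertips stand 11 mm ahead of it and the grasp point (between the pads) lies 8 mm behind it; z points along the fingers, y is the line along which they close (so a half turn about z gives the same grasp; the last joint's range is limited). The gripper opens to 85 mm and grips with 20 to 120 N. Pads are 22 mm wide; open, the fingers measure 114 mm over their backs; the gripper's body (76 mm by 85 mm) begins 54 mm behind the grasp point. The pads swing forward as they close: fully open they stand 13 mm farther back than shut.
Start: joints at [-0.121, 0.276, 1.505, -0, 1.361, -0.121], TCP at [0.575, -0, 0.242] pointing down, gripper open.
Joint ranges: [-2.89, 2.89], [-0.75, 2.08], [0.22, 2.7], [-1.18, 4.32], [0.11, 2.71], [-2.7, 2.7]. Speed limits (rad/s): [2.57, 2.57, 3.14, 3.14, 3.14, 3.14].

INTERFACE

Orientations are given as a unit quaternion [w, x, y, z].
In Python, from rig import manip, imaging gives the robot as it stands. The module is installed in compiled form; this text tells all that it offers.
- The arm moves only by the tool jog_arm, never from a script. Its argument "deltas" is one flat list of numbers, 7 for each row, row after row: the turn, a rotation vector about the world's x, y, z in degrees, then the shift along the world's x, y, z in mm, then the opening, from 0 (shut) to 1 (fully open). In form: [ax, ay, az, tx, ty, tz, gripper, ax, ay, az, tx, ty, tz, gripper, ...]. A call has 1 to 20 rows; each row is the pose to reach, as a shift and turn from the pose commanded when the call began; what a row does not reach only later rows make up. A row lasts 1/10 s, in which the tool goes at most 50 mm and 8.59 degrees, less where a joint would pass 70% of its speed; a pose out of reach is approached as far as the arm can. A call with a gripper value outside its range is refused whole. The fingers move at their own pace and stop on an object; "grip_force" is the grip in N (left out, the last holds). Time passes only in rows, so rows that repeat a pose let the fingers close. It gives the time, the measured TCP pose, the force, the opening and the grip force at its end, in the units of the state.
- manip.get_state(): the state, without advancing time (a new reading comes with each control period).
- imaging.get_image(name): name is "scene" or "side" or "wrist"; returns the picture (480x640x3 uint8, blue, green, red); there is no depth.
- imaging.calibration(name): a dict with "mtx" (3x3 intrinsics, pixels), "dist" ([k1, k2, p1, p2, k3] as OpenCV has them; the pictures are not rectified), "cam_to_world" (4x4, takes a point from camera to world coordinates). Camera axes: x right, y down, z forward; pixel columns grow to the right and rows downward; lengths in m; the calibration is good to about 2 mm. A picture is of the moment at which its call begins: read the wrist's pose just before it. calibration takes no time and is no camera call; for the wrist camera it gives the pose at the moment of the call.
- manip.sign_off(): hands the job in; it is judged then, once.
The state is a dict: "clock": time; "qpos": joint angles; "qd": joint speeds; "effort": joint torques, N m; "position": TCP position; "ee_rot": TCP orientation; "contact_force": force on the tool from outside, world axes, zero at the start; "moment": the same for the moment, N m; "width": finger opening in m; "gripper_force": force on a finger pad.
Only numpy, scipy, OpenCV 4.12 (cv2) and the standard library are available. Lean on these libraries where they do the work, as an engineer would, in place of code of your own. Each camera call takes 0.05 s, during which the arm holds its last target. There are 200 camera calls.

TASK

Push the sled with the jam jar along its rails, all the way in under the lid press, until it meets the end stop. Then push the round palm plate on top of the press straight down by 30 mm, so that the sprung ram presses on the jar's lid, and finish while still holding it down at that depth: do not let go. Leave the red onion, the white crock and the tall lentil jar where they are.

Things in the scene. Friction and masses are not known exactly. Their poses are not given: they have to be found in the camera images.
- press: Lid press, fixed: dark steel bed 355 x 122 x 8 mm with two low rails (tops at z = 20 mm, 92 mm apart) and a grey C-frame at one end, arm over the bed, no part of it above z = 171 mm. Origin on the table below the ram's axis; x runs along the rails in the push-in direction (to the column), z up. Bed: x = -237 to +118 mm. At the end stop the sled's cup is under the ram.
- ram (a joint): Downward travel of ram and palm plate, m: 0 at rest (up), limit 0.042, wanted 0.030. A spring returns it when let go. The push needed is about 3 N at first; after about 14 mm the sprung rubber foot meets the jar's lid and the push rises steadily to about 13 N at 30 mm, 19 N at the limit. A thin dark ring on the bright ram reaches the collar's top at 30 mm.
- plate_top (a point): Centre of the upper face of the palm plate, a flat round wooden disc 62 mm across and 11 mm thick on top of the ram. At rest the face is 225 mm above the table, pressed 30 mm it is 195 mm above the table. It moves only vertically.
- handle_mid (a point): On the axis of the sled's handle, 53 mm above the table. The handle is an upright round dark wooden post, 18 mm in diameter, its top 85 mm above the table, at the sled's outer end, 138 mm from the cup's centre (and so 138 mm from the ram's axis when fully in). Its x axis points in the push-in direction.
- cup_center (a point): Centre of the floor of the jar's cup on the sled, 18 mm above the table. The sled is a loose wooden board 202 x 88 x 10 mm that slides on the bed between the rails (2 mm play each side), about 0.65 kg with the jar; the cup is a ring 80 mm across, 14 mm high. At the start it is 65 to 105 mm short of the ram's axis; fully in it is below it.
- jar_center (a point): Centre (half-way up) of the jam jar, 66 mm across and 90 mm high, that stands loose in the sled's cup with 3 mm play; its lid is 108 mm above the table.
- foot: The black rubber foot below the ram that presses on the lid, 48 mm across; its origin lies at the press's origin when the ram is at rest, its lower face 122 mm above the table.
- jar: The same jam jar, with its origin at the centre of its underside and z up along the jar.
- red_onion: Bystander: a red onion, about 82 mm across and high, beyond the press. Origin at the centre of its underside.
- white_crock: Bystander: low round white stoneware crock with a lid, 152 mm across, 95 mm high, to the right of the press. Origin at the centre of its underside.
- lentil_jar: Bystander: glass storage jar with a white lid, 88 mm across, 166 mm high, to the left of the press. Origin at the centre of its underside.

How it is judged:
On the way:
1. the sled with the jar is fully in, against the end stop, with the ram still up (x of cup_center in the frame of press above -0.006 m and horizontal distance between jar_center and press below 0.012 m and angle between jar's own z axis and vertical below 0.1 rad and value of joint ram below 0.006 m), for 0.2 s.
At the end, for the whole second after the job is handed in: The gripper is still pushing on the palm plate (more than 3 N) and holds it 25 to 35 mm down; the rubber foot presses on the jar (more than 3 N); the sled is within 8 mm of fully in and the jar stands upright and still in its cup, within 14 mm of the ram's axis (value of joint ram between 0.025 and 0.035 m and contact force between the fingers and ram above 3 N and contact force between foot and jar above 3 N and x of cup_center in the frame of press above -0.008 m and horizontal distance between jar_center and press below 0.014 m and angle between jar's own z axis and vertical below 0.1 rad and linear speed of jar below 0.02 m/s); the arm keeps its last pose, push and grip.
It fails at once if the red onion, the white crock or the lentil jar is displaced by more than 30 mm (distance of any of red_onion, white_crock, lentil_jar from where it was at the start of the episode above 0.03 m).
It fails at once if the jar tips over (angle between jar's own z axis and vertical above 0.5 rad).
It also fails if it takes over 51 s, if anything falls off the work surface, if the arm or the gripper's body presses on something with over 40 N, if the wrist force passes 120 N, or if a joint passes its speed limit or range.

## Working session

There is one attempt and no reset: what is moved stays moved. The work goes in short steps, Python scripts to look and compute and a tool call to move; the robot and the scene stay as the last step left them, time stands still between calls to the robot, and variables do not carry over. Pictures are saved under pics/ and viewed, at most 10 in all, crops included, and the job is handed in when it is done.

Besides the shell and the picture viewer there is one more tool, called after ">>>" by a JSON object that holds its "fn" and its "kwargs". jog_arm: Moves the arm, as the interface text tells. Its arguments: {"type":"object","properties":{"deltas":{"type":"array"},"grip_force":{"type":"number"}},"required":["deltas"]}

```bash
mkdir -p pics
python3 - <<'E'
from rig import manip, imaging
import cv2,numpy as np
a=imaging.get_image("scene");b=imaging.get_image("side")
cv2.imwrite("pics/scene0.png",a);cv2.imwrite("pics/side0.png",b)
for n in("scene","side"):
    c=imaging.calibration(n);print(n,np.round(c["mtx"],1).tolist(),c["dist"],np.round(c["cam_to_world"],3).tolist())
print(manip.get_state())
E
```

```text
scene [[508.9, 0.0, 321.0], [0.0, 508.9, 240.1], [0.0, 0.0, 1.0]] [-0.08708722  0.          0.          0.          0.        ] [[0.71, -0.469, 0.526, -0.092], [-0.704, -0.461, 0.54, -0.708], [-0.011, -0.753, -0.658, 1.048], [0.0, 0.0, 0.0, 1.0]]
side [[443.6, 0.0, 314.7], [0.0, 443.6, 235.3], [0.0, 0.0, 1.0]] [-0.10188253  0.          0.          0.          0.        ] [[-0.889, -0.175, 0.423, 0.112], [-0.457, 0.297, -0.838, 1.005], [0.021, -0.939, -0.344, 0.57], [0.0, 0.0, 0.0, 1.0]]
{'clock': 0.1, 'qpos': array([-1.20994067e-01,  2.76517654e-01,  1.50600020e+00, -3.25203108e-05,
        1.36071478e+00, -1.21013100e-01]), 'qd': array([-5.68910624e-05, -1.12548850e-03, -2.27374344e-03,  2.05083925e-04,
       -7.57059403e-04, -5.74094680e-04]), 'effort': array([ 1.55745878e-03, -4.17697620e+01, -2.46405226e+01, -1.74112388e-04,
        5.80947395e-03,  2.85749664e-07]), 'position': array([5.74542873e-01, 4.22774067e-05, 2.41536771e-01]), 'ee_rot': array([-6.35764066e-04,  7.07097407e-01,  7.07115679e-01, -5.18107459e-04]), 'contact_force': array([-0.50605384, -0.77237381,  0.01919926]), 'moment': array([-0.01892646,  0.01510859,  0.03453219]), 'gripper_force': 0.0, 'width': 0.08523400986569578}
```

View pics/scene0.png

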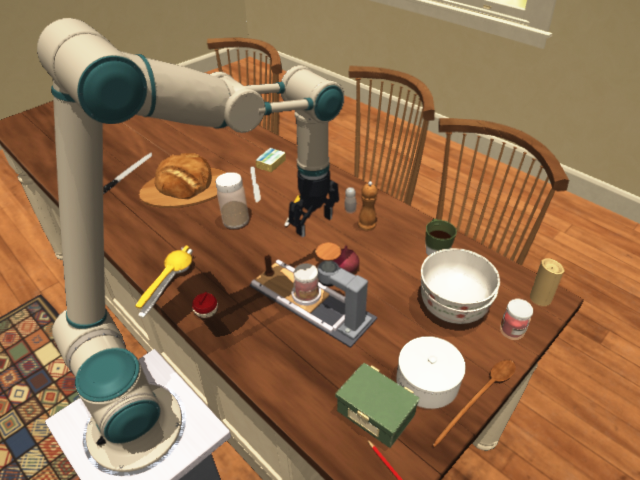

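View pics/side0.png

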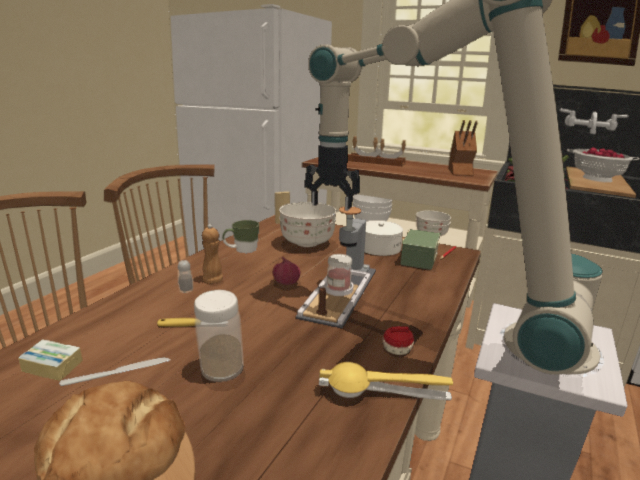

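Scene: handle at about (268,265), palm plate (328,251), jar (306,280), column (355,300). Side: handle (322,300), plate (350,211). The push direction is roughly -y. I'll enlarge both views to get the pixels accurately.

Run:
```python
import cv2,numpy as np
a=cv2.imread("pics/scene0.png")[235:345,240:385];b=cv2.imread("pics/side0.png")[195:330,290:390]
A=cv2.resize(a,None,fx=3.4,fy=3.4,interpolation=cv2.INTER_CUBIC);B=cv2.resize(b,None,fx=3,fy=3,interpolation=cv2.INTER_CUBIC)
out=np.zeros((420,800,3),np.uint8);out[:A.shape[0],:A.shape[1]]=A;out[:B.shape[0],495:495+B.shape[1]]=B
cv2.imwrite("pics/crop0.png",out)
```

```text
(no output)
```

View pics/crop0.png

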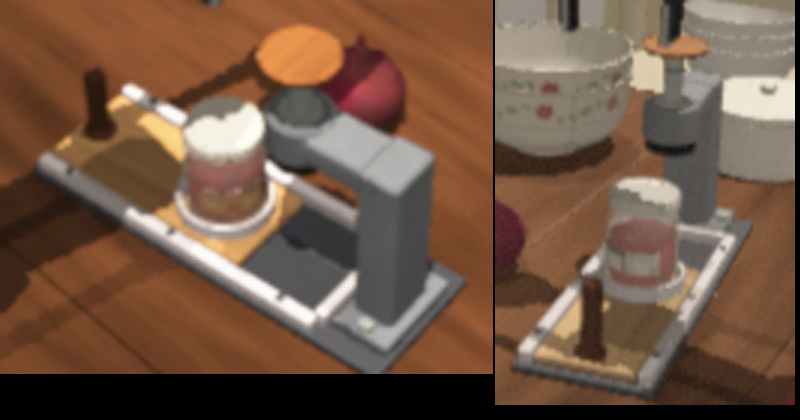

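```bash
cat > h.py <<'E'
from rig import manip, imaging
import cv2,numpy as np
def ray(n,p,c=None):
    c=c or imaging.calibration(n)
    u=cv2.undistortPoints(np.array([[p]],float),c["mtx"],np.array(c["dist"],float))[0,0]
    T=np.array(c["cam_to_world"]);return T[:3,3],T[:3,:3]@np.array([u[0],u[1],1])
def onz(n,p,z,c=None):
    o,d=ray(n,p,c);return o+d*(z-o[2])/d[2]
E
python3 - <<'E'
from h import *
np.set_printoptions(precision=4,suppress=True)
a=cv2.imread("pics/scene0.png");hsv=cv2.cvtColor(a,cv2.COLOR_BGR2HSV)
m=cv2.inRange(hsv,(8,150,150),(20,255,255));m2=np.zeros_like(m);m2[238:265,312:345]=m[238:265,312:345]
x,y,w,h=cv2.boundingRect(m2);M=cv2.moments(m2,True);print(x,y,w,h,M['m10']/M['m00'],M['m01']/M['m00'])
S=lambda x,y:(x/3.4+240-.4,y/3.4+235-.4); D=lambda x,y:((x-495)/3+290-.3,y/3+195-.3)
for n,s,d,z in[("plate",(300,53),(676,43),.225),("handle",(95,71),(592,280),.085),("lid",(225,118),(645,188),.108)]:
    print(n,onz("scene",S(*s),z),onz("side",D(*d),z))
for n,s in[("L",(40,160)),("R",(465,280)),("B",(375,372))]:print(n,onz("scene",S(*s),.008))
for n,d in[("cl",(515,365)),("cr",(645,392)),("fr",(750,225))]:print(n,onz("side",D(*d),.008))
E
```

```text
312 238 33 27 327.12449799196787 248.45381526104418
plate [ 0.5511 -0.0706  0.225 ] [ 0.5471 -0.0668  0.225 ]
handle [0.527  0.1422 0.085 ] [0.5238 0.1428 0.085 ]
lid [0.5484 0.0088 0.108 ] [ 0.543  -0.0009  0.108 ]
L [0.4728 0.1591 0.008 ]
R [ 0.6236 -0.1792  0.008 ]
B [ 0.5092 -0.1897  0.008 ]
cl [0.5762 0.1745 0.008 ]
cr [0.4658 0.1605 0.008 ]
fr [ 0.5032 -0.1838  0.008 ]
```

>>> {"fn": "jog_arm", "kwargs": {"deltas": [0,0,1,-7,20,0,0,0,0,2,-14,48,0,0,0,0,3,-22,76,0,0,0,0,4,-30,104,0,0,0,0,5,-38,132,0,0,0,0,6.4,-46,158,0,0,0,0,6.4,-52,176,0,0,0,0,6.4,-54,182,0,0,0,0,6.4,-54,182,-20,0,0,0,6.4,-54,182,-45,0,0,0,6.4,-54,182,-70,0,0,0,6.4,-54,182,-95,0,0,0,6.4,-54,182,-110,0,0,0,6.4,-54,182,-110,0], "grip_force": 60}}

```text
clock: 1.5
position: [0.5194, 0.1808, 0.1298]
ee_rot: [-0.001, 0.667, 0.745, -0.002]
contact_force: [-0.8, 0.7, -0.3]
width: 0.0002
gripper_force: 0.0
```

Run:
```python
from h import *
c=imaging.calibration("wrist");a=imaging.get_image("wrist");cv2.imwrite("pics/w1.png",a)
np.savez("w1.npz",**{k:np.array(v) for k,v in c.items()})
print(np.round(c["cam_to_world"],3),manip.get_state()["position"])
T=np.linalg.inv(c["cam_to_world"])
for p in[(.5255,.1425,.085),(.549,-.069,.225),(.546,.004,.108)]:
    print(cv2.projectPoints(np.array([p]),cv2.Rodrigues(T[:3,:3])[0],T[:3,3],c["mtx"],np.array(c["dist"],float))[0].ravel())
```

```text
[[ 0.994  0.108  0.024  0.513]
 [ 0.111 -0.959 -0.26   0.247]
 [-0.005  0.261 -0.965  0.261]
 [ 0.     0.     0.     1.   ]] [0.52050254 0.18116479 0.13130279]
[324.81621609 350.93532816]
[ 325.14102007 1266.46497015]
[333.63177991 602.99366274]
```

View pics/w1.png

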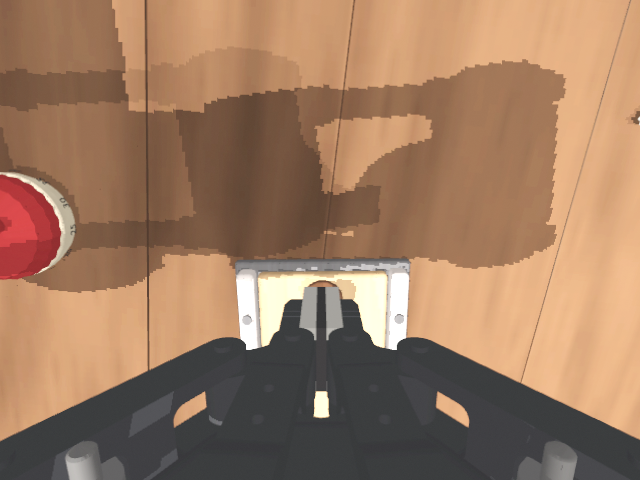

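The wrist view shows the bed's outer end level in the image at row 262, columns 237–410, and centred on the fingers. A brown round piece, the handle's foot, shows at (322,283).

Run:
```python
from h import *
np.set_printoptions(precision=4,suppress=True)
c=dict(np.load("w1.npz"))
for p,z in[((237,262),.008),((410,262),.008),((322,281),.018),((322,281),.04)]:print(p,onz("w",p,z,c))
T=np.linalg.inv(c["cam_to_world"])
for p in[(.5255,.1425,.018),(.5245,.1515,.018)]:
    print(cv2.projectPoints(np.array([p]),cv2.Rodrigues(T[:3,:3])[0],T[:3,3],c["mtx"],np.array(c["dist"],float))[0].ravel())
```

```text
(237, 262) [0.4631 0.1583 0.008 ]
(410, 262) [0.5815 0.1717 0.008 ]
(322, 281) [0.5225 0.1548 0.018 ]
(322, 281) [0.5216 0.1631 0.04  ]
[324.3714 298.3693]
[324.4047 285.8955]
```

>>> {"fn": "jog_arm", "kwargs": {"deltas": [0,0,0,0,0,-20,0,0,0,0,0,0,-45,0,0,0,0,0,0,-70,0,0,0,0,0,0,-84,0,0,0,0,0,0,-88,0,0,0,0,0.5,-5,-88,0,0,0,0,1,-10,-88,0,0,0,0,1.5,-13,-88,0,0,0,0,1.8,-16,-88,0,0,0,0,2.1,-19,-88,0,0,0,0,2.5,-22,-88,0,0,0,0,2.8,-25,-88,0,0,0,0,3.2,-28,-88,0,0,0,0,3.6,-32,-88,0,0,0,0,4,-36,-88,0,0,0,0,4.5,-40,-88,0,0,0,0,5,-44,-88,0,0,0,0,5.4,-48,-88,0]}}

```text
clock: 3.35
position: [0.5265, 0.1355, 0.0449]
ee_rot: [-0.001, 0.667, 0.745, 0.001]
contact_force: [-1.8, 6.5, 2.0]
width: 0.0002
gripper_force: 0.0
```

>>> {"fn": "jog_arm", "kwargs": {"deltas": [0,0,0,0.4,-4,0,0,0,0,0,0.9,-8,0,0,0,0,0,1.3,-12,0,0,0,0,0,1.8,-16,0,0,0,0,0,2.2,-20,0,0,0,0,0,2.7,-24,0,0,0,0,0,3.1,-28,0,0,0,0,0,3.6,-32,0,0,0,0,0,3.9,-35,0,0,0,0,0,4.2,-37,0,0,0,0,0,4.2,-37,0,0]}}

```text
clock: 4.45
position: [0.5305, 0.0981, 0.0447]
ee_rot: [-0.001, 0.667, 0.745, 0.001]
contact_force: [-1.3, 5.1, 1.3]
width: 0.0005
gripper_force: 0.0
```

>>> {"fn": "jog_arm", "kwargs": {"deltas": [0,0,0,0.2,-2,0,0,0,0,0,0.4,-4,0,0,0,0,0,0.6,-5,0,0,0,0,0,0.7,-6,0,0]}}

```text
clock: 4.85
position: [0.5311, 0.0925, 0.0447]
ee_rot: [-0.001, 0.667, 0.745, 0.001]
contact_force: [-1.2, 6.0, 2.2]
width: 0.0002
gripper_force: 0.0
```

>>> {"fn": "jog_arm", "kwargs": {"deltas": [0,0,0,0.2,-1.5,0,0,0,0,0,0.3,-3,0,0,0,0,0,0.4,-4,0,0,0,0,0,0.4,-4,0,0]}}

```text
clock: 5.25
position: [0.5315, 0.0884, 0.0447]
ee_rot: [-0.001, 0.667, 0.745, 0.001]
contact_force: [-1.0, 5.5, 1.8]
width: -0.0002
gripper_force: 0.0
```

>>> {"fn": "jog_arm", "kwargs": {"deltas": [0,0,0,0.1,-1,0,0,0,0,0,0.2,-2,0,0,0,0,0,0.3,-3,0,0,0,0,0,0.3,-3,0,0]}}

```text
clock: 5.65
position: [0.5318, 0.0865, 0.0447]
ee_rot: [-0.002, 0.667, 0.745, 0.002]
contact_force: [-0.9, 8.7, 1.5]
width: -0.0
gripper_force: 0.0
```

>>> {"fn": "jog_arm", "kwargs": {"deltas": [0,0,0,0.1,-1,0,0,0,0,0,0.2,-2,0,0,0,0,0,0.2,-2,0,0,0,0,0,0.2,-2,0,0]}}

```text
clock: 6.05
position: [0.5327, 0.0862, 0.045]
ee_rot: [-0.002, 0.668, 0.744, 0.003]
contact_force: [-0.2, 15.7, 2.4]
width: -0.0001
gripper_force: 0.0
```

Run:
```python
from h import *
a0=imaging.get_image("scene");b0=imaging.get_image("side")
a=a0[235:345,240:385];b=b0[195:330,290:390]
A=cv2.resize(a,None,fx=3.4,fy=3.4,interpolation=cv2.INTER_CUBIC);B=cv2.resize(b,None,fx=3,fy=3,interpolation=cv2.INTER_CUBIC)
out=np.zeros((420,800,3),np.uint8);out[:A.shape[0],:A.shape[1]]=A;out[:B.shape[0],495:495+B.shape[1]]=B
cv2.imwrite("pics/crop1.png",out)
```

```text
(no output)
```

View pics/crop1.png

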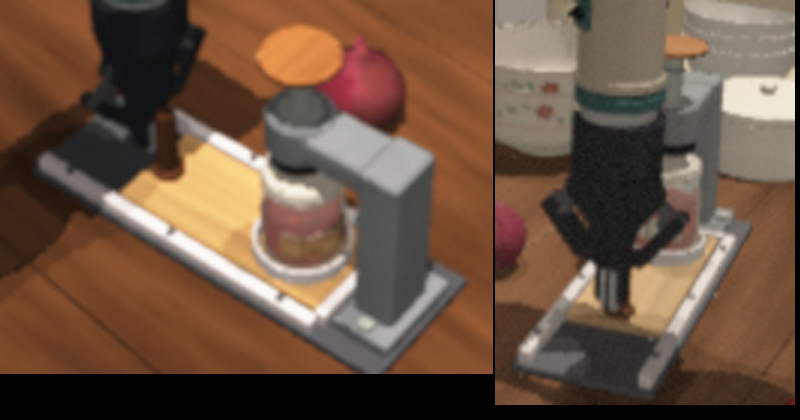

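The sled's board now meets the end stop (push rose to 16 N with no movement). The jar stands upright in the cup under the collar, at about (303,225) in the crop, and the plate is at rest at (300,55). Next I back off, rise and measure the pose.

>>> {"fn": "jog_arm", "kwargs": {"deltas": [0,0,0,-0.5,5,0,0,0,0,0,-1,12,0,0,0,0,0,-2,20,0,0,0,0,0,-2,20,20,0,0,0,0,-2,20,45,0,0,0,0,-2,20,75,0,0,0,0,-2,20,105,0,0,0,0,-2,20,135,0,0,0,0,-2,20,165,0,0,0,0,-2,20,195,0,0,0,0,-2,20,220,0,0,0,0,-2,20,232,0,0,0,0,-2,20,235,0,0,0,0,-2,20,235,0,0,0,0,-2,20,235,0]}}

```text
clock: 7.65
position: [0.5294, 0.1019, 0.2777]
ee_rot: [-0.001, 0.667, 0.745, -0.001]
contact_force: [-0.1, -0.2, -0.2]
width: 0.0001
gripper_force: 0.0
```

>>> {"fn": "jog_arm", "kwargs": {"deltas": [0,0,0,1,-10,0,0,0,0,0,4,-32,0,0,0,0,0,7,-58,0,0,0,0,0,10,-86,0,0,0,0,0,13,-114,0,0,0,0,0,16,-140,0,0,0,0,0,19,-160,0,0,0,0,0,20,-169,0,0,0,0,0,20,-172,0,0,0,0,0,20,-172,0,0,0,0,0,20,-172,0,0]}}

```text
clock: 8.75
position: [0.55, -0.0692, 0.2792]
ee_rot: [-0.0, 0.666, 0.746, 0.0]
contact_force: [0.2, -0.2, 1.1]
width: -0.0002
gripper_force: 0.0
```

Run:
```python
from h import *
a0=imaging.get_image("scene");b0=imaging.get_image("wrist")
A=cv2.resize(a0[210:345,240:385],None,fx=2.5,fy=2.5,interpolation=cv2.INTER_CUBIC);B=cv2.resize(b0,(427,320))
out=np.zeros((340,800,3),np.uint8);out[:A.shape[0],:A.shape[1]]=A;out[:320,368:795]=B
cv2.imwrite("pics/c2.png",out);print(manip.get_state()["position"])
```

```text
[ 0.55009266 -0.06910168  0.27938441]
```

View pics/c2.png

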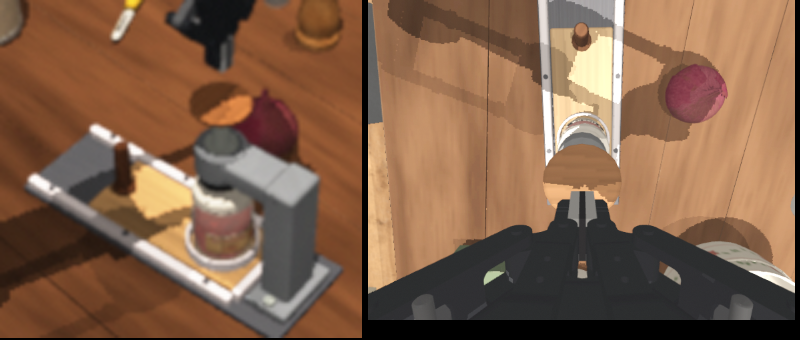

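The sled has stayed fully in. The plate (wrist crop, centre column about 582) lies in line under the shut fingers, so I lower and press.

>>> {"fn": "jog_arm", "kwargs": {"deltas": [0,0,0,0,0,-12,0,0,0,0,0,0,-26,0,0,0,0,0,0,-36,0,0,0,0,0,0,-41,0,0,0,0,0,0,-44,0,0,0,0,0,0,-47,0,0,0,0,0,0,-50,0,0,0,0,0,0,-53,0,0,0,0,0,0,-56,0,0,0,0,0,0,-59,0,0,0,0,0,0,-62,0,0,0,0,0,0,-65,0,0,0,0,0,0,-67,0,0,0,0,0,0,-67,0]}}

```text
clock: 10.25
position: [0.55, -0.0698, 0.2133]
ee_rot: [0.0, 0.667, 0.745, 0.0]
contact_force: [-5.0, 2.2, 10.1]
width: 0.0002
gripper_force: 5.3
```

>>> {"fn": "jog_arm", "kwargs": {"deltas": [0,0,0,0,0,-2,0,0,0,0,0,0,-4,0,0,0,0,0,0,-6,0,0,0,0,0,0,-7,0,0,0,0,0,0,-7.5,0,0,0,0,0,0,-7.5,0,0,0,0,0,0,-7.5,0]}}

```text
clock: 10.95
position: [0.55, -0.0698, 0.2066]
ee_rot: [0.0, 0.667, 0.745, 0.0]
contact_force: [-6.2, 3.3, 13.4]
width: 0.0002
gripper_force: 6.7
```

Run:
```python
from h import *
a0=imaging.get_image("scene");b0=imaging.get_image("side")
A=cv2.resize(a0[235:345,260:370],None,fx=4,fy=4,interpolation=cv2.INTER_CUBIC);B=cv2.resize(b0[190:300,310:385],None,fx=4,fy=4,interpolation=cv2.INTER_CUBIC)
cv2.imwrite("pics/c3.png",np.hstack([A,B]));s=manip.get_state();print(s["position"],s["contact_force"])
```

```text
[ 0.55003383 -0.06978488  0.2066482 ] [-5.55889622  1.98155943 12.87199933]
```

View pics/c3.png

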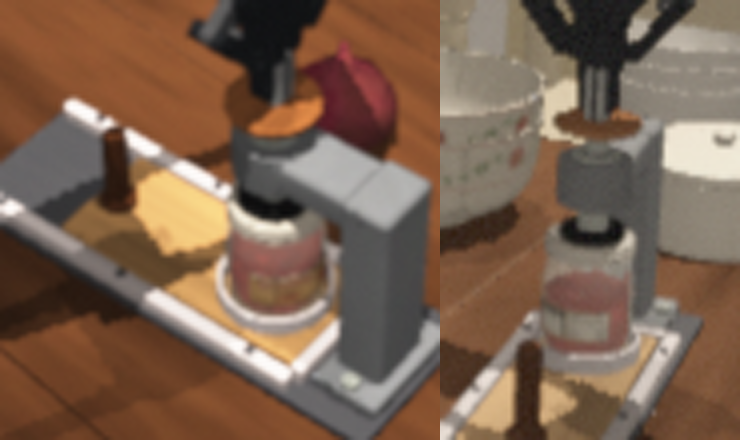

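The fingers hold the plate down at about 29.5 mm with 13 N. In the picture the foot (scene crop about (268,205)) presses on the upright jar's lid, and the sled is still fully in.

```bash
python3 -c "
from rig import manip
print(manip.sign_off())"
```

```text
the job is handed in; nothing more can be done
None
```

I handed the job in with the sled pushed in to the end stop and the palm plate held about 29.5 mm down at roughly 13 N, the foot pressing on the upright jar's lid; I haven't seen the judge's result.

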